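# Throw an out-of-date spice jar away through the caddy's sprung flap

## Robot

A 7-joint arm with a two-finger parallel gripper is mounted at the origin on a cart in front of the work surface, level with it; the furniture and walls round the work are solid. World frame = base frame: x ahead of the robot, y to its left, z up, the work surface at z = 0. Lengths are in m, angles in rad, forces in N, time in s.
With the tool pointing down it reaches from about 0.4 to 0.875 m from the base axis. Payload 19.3 kg.
Tool frame: the origin (TCP) lies at the very end of the fingers, on their centre line; the grasp point (between the pads) lies 19 mm behind it; z points along the fingers, x is the direction in which the jaws open and shut, and the axes are right-handed (so a half turn about z gives the same grasp; the last joint's range is limited). The gripper opens to 85 mm and grips with 20 to 120 N. Pads are 22 mm wide; open, the fingers measure 114 mm over their backs; the gripper's body (76 mm by 85 mm) begins 54 mm behind the grasp point. The pads swing forward as they close: fully open they stand 13 mm farther back than shut.
Start: joints at [1.263, 0.521, -0.036, 1.599, 0.021, 1.021, -0.113], TCP at [0.147, -0.607, 0.206] pointing down, gripper open.
Joint ranges: [-2.91, 2.91], [-0.3, 2.13], [-1.5, 1.42], [0.17, 2.43], [-1.26, 4.41], [0.16, 1.93], [-2.52, 2.52]. Speed limits (rad/s): [1.89, 1.89, 2.39, 2.39, 3.01, 3.01, 3.01].

## Interface

Orientations are given as [roll, pitch, yaw] about the fixed x, y, z axes, in that order (R = Rz(yaw) Ry(pitch) Rx(roll)).
In Python, from workcell import observe, eyes, job_done gives the robot as it stands. The module is installed in compiled form; this text tells all that it offers.
- The arm moves only by the shell command python3 -m pendant 'ROWS' [FORCE]. ROWS is JSON, a list of rows, each an object of numbers: "dx", "dy", "dz": the shift along the tool's x, y, z in mm; "ax", "ay", "az": the turn, a rotation vector about the tool's x, y, z in degrees; "claw": the finger opening in mm, from 0 to 85.4. A call has 1 to 10 rows; each row is the pose to reach, as a shift and turn from the pose commanded when the call began, along the tool's axes at that moment; what a row does not reach only later rows make up. A row lasts 1/12 s, in which the tool goes at most 41.7 mm and 7.16 degrees, less where a joint would pass 70% of its speed; a pose out of reach is approached as far as the arm can. A call with a gripper value outside its range is refused whole. The fingers move at their own pace and stop on an object; FORCE is the grip in N (left out, the last holds). Time passes only in rows, so rows that repeat a pose let the fingers close. It gives the time, the measured TCP pose, the force and the opening at its end, in the units of the state.
- observe(): the state, without advancing time (a new reading comes with each control period).
- eyes.grab_frame(name): name is "scene" or "side" or "wrist"; returns a dict with "image" (480x640x3 uint8, blue, green, red), "fovy" (degrees; the focal length in pixels is half the picture's height over the tangent of half this angle, whatever the lens; pixels are square), "cx", "cy" (the principal point, pixels), "dist" ([k1, k2, p1, p2, k3] as OpenCV has them; the pictures are not rectified), "view" (4x4, takes a point from world to camera coordinates). Camera axes: x right, y up, looking along -z (the intrinsics and any distortion apply to the point x, -y, -z); pixel columns grow to the right and rows downward; lengths in m; the calibration is good to about 2 mm. A picture is of the moment at which its call begins. There is no depth.
- job_done(): hands the job in, once; it reports no verdict.
The state is a dict: "clock": time; "qpos": joint angles; "qd": joint speeds; "joint_efforts": joint torques, N m; "position": TCP position; "tool_rot": TCP orientation; "force": force on the tool from outside, world axes, zero at the start; "moment": the same for the moment, N m; "grip_width": finger opening in m.
Only numpy, scipy, OpenCV 4.12 (cv2) and the standard library are available. Lean on these libraries where they do the work, as an engineer would, in place of code of your own. Each camera call takes 0.05 s, during which the arm holds its last target.

## Task

The spice jar standing on the chopping board is out of date. Take it by its cap and push it upright, foot first, down through the sprung flap in the lid of the waste caddy, letting go only when its foot is well inside, so that it drops in and the flap springs shut behind it. Leave the other spice jar, which stands on the bare worktop, where it is.

Things in the scene. Friction and masses are not known exactly. Their poses are not given: they have to be found in the camera images.
- old_jar_centre (a point): Spice jar on the chopping board (wooden, 240 x 340 x 22 mm, flat on the worktop). Upright round grinder, 105 mm tall, 0.16 kg: glass body 49 mm across at the foot, 69 mm high; above it a smooth white cap 42 mm across, from 68 to 105 mm above the foot. Gripped at 86 mm, the fingers stay above the lid while the foot goes in. Point: on its axis, 52.5 mm above its foot; z up through the cap.
- caddy_mouth (a point): Centre of the lid opening of the waste caddy, level with the lid's top, 200 mm above the worktop; z up. White square tub 170 x 170 mm, fixed, flat grey lid 178 x 178 mm. Opening 76 mm along x (roughly away from the robot), 80 mm along y, with thin steel trim, filled by a dark flap 4 mm thick, 3 mm below the lid's top. Tub empty, 162 x 162 mm inside, floor 195 mm below the lid's top.
- caddy_flap (a joint): Flap angle, rad: 0 shut and level, 1.5 hanging down. Hinged along the far edge (+x) of the opening; its near edge swings down into the tub. A light spring shuts it: less than 1 N opens it, and once the jar is let go with its foot well inside, its own weight carries it through. (Wall cupboards overhang the back of the worktop: carry the jar straight across, not in a wide arc.)
- other_jar_centre (a point): The other spice jar, same shape and size, upright on the bare worktop left of the board, beside a honey jar. Point: on its axis, 52.5 mm above its foot.
There are look-alikes about, which are no part of the job. What is shaped like the part that bears old_jar_centre but orange is not meant.

How it is judged:
By the outcome, as a careful person would: the job done as asked, in the order asked, and still so for the second after the job is handed in, with the robot touching nothing.
It also fails if it takes over 32 s, if anything falls off the work surface, if the arm or the gripper's body presses on something with over 40 N, if the wrist force passes 120 N, or if a joint passes its speed limit or range.

## Working session

There is one attempt and no reset: what is moved stays moved. The work goes in short steps, Python scripts to look and compute and a shell command to move; the robot and the scene stay as the last step left them, time stands still between calls to the robot, and variables do not carry over. Pictures are saved under pics/ and viewed, and the job is handed in when it is done.

```bash
mkdir -p pics; cat > h.py <<'E'
import numpy as np, cv2
from workcell import observe, eyes
def grab(n,name):
    f=eyes.grab_frame(n); cv2.imwrite(f'pics/{name}.png',f['image']); np.savez(f'{name}.npz',**{k:np.array(v) for k,v in f.items()}); return f
def load(name): return dict(np.load(name+'.npz'))
def K(f):
    fl=240/np.tan(np.radians(float(f['fovy']))/2); return np.array([[fl,0,float(f['cx'])],[0,fl,float(f['cy'])],[0,0,1]])
def ray(f,u,v):
    p=cv2.undistortPoints(np.array([[[u,v]]],float),K(f),np.array(f['dist'],float))[0,0]
    V=np.array(f['view']);R=V[:3,:3];o=-R.T@V[:3,3]; d=R.T@np.array([p[0],-p[1],-1]); return o,d/np.linalg.norm(d)
def onz(f,u,v,z):
    o,d=ray(f,u,v); return o+d*(z-o[2])/d[2]
def proj(f,P):
    V=np.array(f['view']);c=V[:3,:3]@np.array(P,float)+V[:3,3]
    return cv2.projectPoints(np.array([[c[0],-c[1],-c[2]]]),np.zeros(3),np.zeros(3),K(f),np.array(f['dist'],float))[0][0,0]
def tri(rs):
    A=0;b=0
    for o,d in rs:
        M=np.eye(3)-np.outer(d,d);A=A+M;b=b+M@o
    return np.linalg.solve(A,b)
E
python3 - <<'E'
from h import *
for n in ['scene','side','wrist']:
    f=grab(n,n+'0'); V=f['view']; print(n,f['fovy'],f['cx'],f['cy'],f['dist'],(-V[:3,:3].T@V[:3,3]).round(3))
s=observe(); print({k:np.round(v,3) for k,v in s.items()})
E
```

```text
scene 53.714608284327696 327.86755607368923 237.0902494142149 [-0.05568518  0.          0.          0.          0.        ] [-0.278  0.638  0.715]
side 43.286464622617885 316.4421773869056 236.42871360994732 [-0.17285404  0.          0.          0.          0.        ] [-0.117 -1.114  1.114]
wrist 58.84406546676632 317.6444674106332 236.0258139790303 [-0.08265573  0.          0.          0.          0.        ] [ 0.224 -0.588  0.374]
{'clock': np.float64(0.15), 'qpos': array([ 1.263,  0.522, -0.036,  1.6  ,  0.021,  1.021, -0.113]), 'qd': array([ 0.   , -0.002, -0.001, -0.003,  0.001,  0.001,  0.001]), 'joint_efforts': array([ 3.0000e-03, -9.2738e+01,  1.9800e+00, -3.7005e+01,  1.8000e-02,
        6.0000e-03,  0.0000e+00]), 'position': array([ 0.147, -0.607,  0.205]), 'tool_rot': array([ 3.142e+00,  1.000e-03, -1.333e+00]), 'force': array([-0.92 , -0.762,  0.036]), 'moment': array([0.041, 0.018, 0.011]), 'grip_width': np.float64(0.085)}
```

View pics/scene0.png

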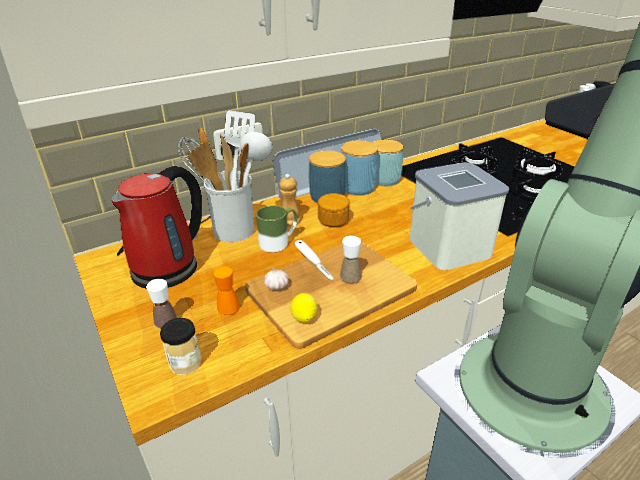

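View pics/side0.png

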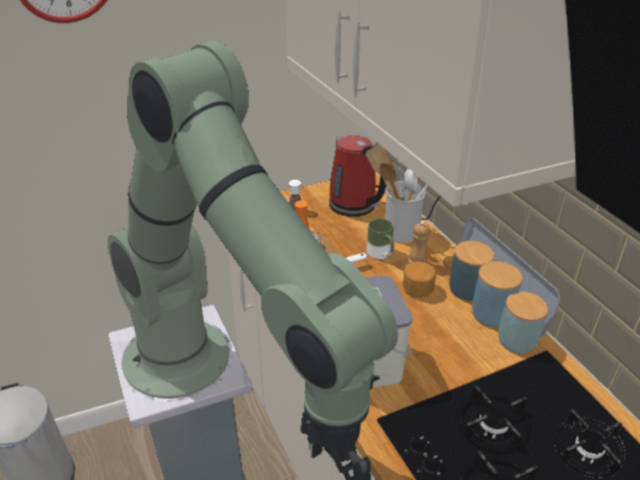

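View pics/wrist0.png

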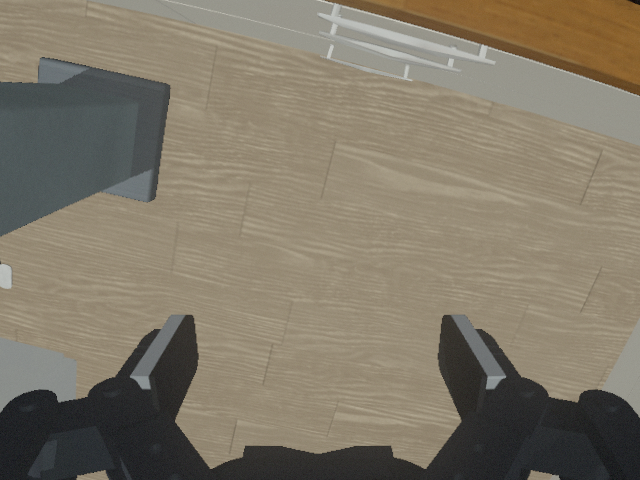

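Candidates: white-capped grinder on the board (351,258), white-capped grinder on bare worktop by the honey jar (160,303), orange grinder (227,290) and wooden mill (288,193). By the description I want the one on the board, at (351,258). I'll check it in a crop and measure it.

```bash
python3 - <<'E'
from h import *
f=load('scene0'); im=f['image']
a=cv2.resize(im[220:310,290:420],None,fx=5,fy=5,interpolation=cv2.INTER_CUBIC)
b=cv2.resize(im[150:230,400:520],None,fx=6,fy=6,interpolation=cv2.INTER_CUBIC)
cv2.imwrite('pics/c1.png',a);cv2.imwrite('pics/c2.png',b)
E
```

```text
(no output)
```

View pics/c1.png

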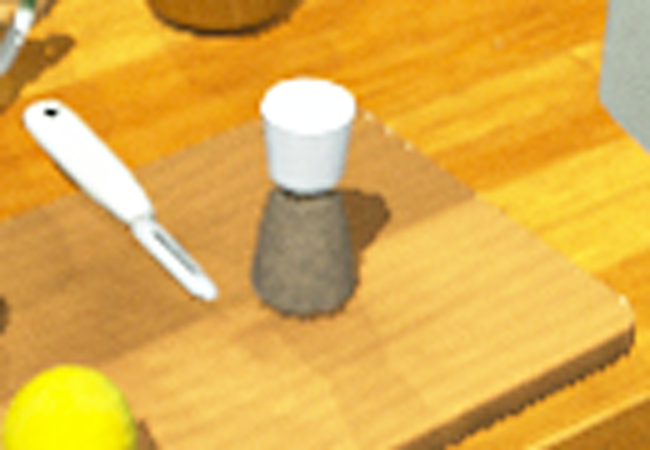

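View pics/c2.png

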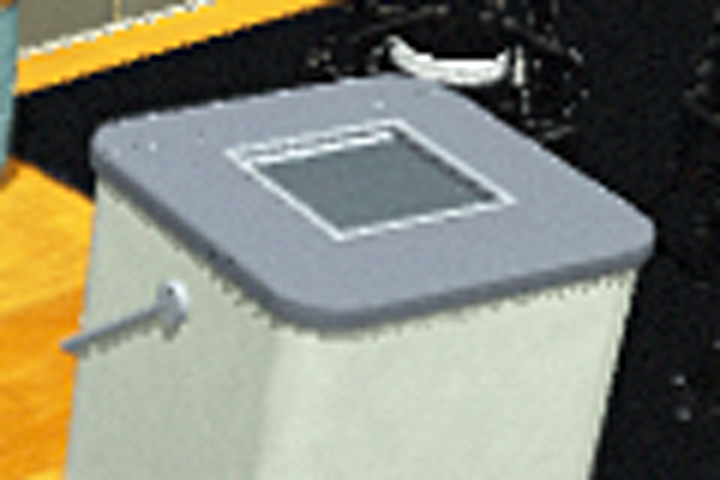

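The crop confirms a white-capped pepper grinder standing on the board: cap-top centre about (351.7,241), foot at about (351,281). The lid opening's corners in the crop are about (230,153), (393,121), (515,200) and (340,238).

```bash
python3 - <<'E'
from h import *
f=load('scene0'); im=f['image']
g=im.astype(int)
def cap(x0,x1,y0,y1,z):
    m=((g.min(2)>170)&(g.max(2)-g.min(2)<40))[y0:y1,x0:x1].astype(np.uint8)
    n,l,s,c=cv2.connectedComponentsWithStats(m); i=1+np.argmax(s[1:,4]); print(s[i],c[i]+[x0,y0])
    return s[i]+np.array([x0,y0,0,0,0])
s=cap(335,370,225,262,0)
u0,u1,v0=s[0],s[0]+s[2]-1,s[1]
# fit: predicted cap circle extents
def ext(x,y,z,r):
    P=np.array([proj(f,[x+r*np.cos(t),y+r*np.sin(t),z]) for t in np.linspace(0,6.28,60)]);return P
c=onz(f,351.7,241,.127); print('jar top',c.round(4)); P=ext(*c[:2],.127,.021); print(P.min(0),P.max(0),'seen',u0,u1,v0)
print('foot pred',proj(f,[c[0],c[1],.022]), ext(*c[:2],.022,.0245).max(0))
co=[onz(f,400+a/6-.4,150+b/6-.4,.2) for a,b in[(230,153),(393,121),(515,200),(340,238)]]
co=np.array(co);print(co.round(4),co.mean(0).round(4),np.linalg.norm(co-np.roll(co,-1,0),axis=1).round(4))
lid=np.array([onz(f,400+a/6,150+b/6,.2) for a,b in [(93,130),(655,225),(400,75),(320,325)]]);print('lid',lid.round(3))
o=onz(f,158.5,289,.105);print('other',o.round(3)); print('edge dirs',np.degrees(np.arctan2(*(co[1]-co[0])[[1,0]])),np.degrees(np.arctan2(*(co[1]-co[2])[[1,0]])))
print('cab bottom', onz(f,20,100,.5), [onz(f,450,40,z).round(2) for z in(.5,.6,.45)])
E
```

```text
[  7  11  19  22 334] [350.9251497  246.12874251]
jar top [0.4347 0.1142 0.127 ]
[342.31901379 235.88602676] [361.08575783 246.28908289] seen 342 360 236
foot pred [350.43924132 278.00609992] [360.82147425 284.55174836]
[[ 0.4718 -0.1731  0.2   ]
 [ 0.4572 -0.2544  0.2   ]
 [ 0.3778 -0.2407  0.2   ]
 [ 0.3923 -0.1558  0.2   ]] [ 0.4248 -0.206   0.2   ] [0.0826 0.0806 0.0862 0.0813]
lid [[ 0.517 -0.139  0.2  ]
 [ 0.33  -0.271  0.2  ]
 [ 0.487 -0.292  0.2  ]
 [ 0.344 -0.097  0.2  ]]
other [0.53  0.525 0.105]
edge dirs -100.14054264864646 -9.752951036478755
cab bottom [0.58997623 0.65251039 0.5       ] [array([ 0.56, -0.24,  0.5 ]), array([0.17, 0.17, 0.6 ]), array([ 0.75, -0.45,  0.45])]
```

```bash
cat >> h.py <<'E'
from scipy.spatial.transform import Rotation as Ro
def to(*targets):
    s=observe(); R=Ro.from_euler('xyz',s['tool_rot']).as_matrix(); p=np.array(s['position'])
    print('now',round(float(s['clock']),2),p.round(4),np.degrees(s['tool_rot']).round(2),'F',np.round(s['force'],1),'w',round(float(s['grip_width']),4))
    for x,y,z,yaw in targets:
        T=Ro.from_euler('xyz',[np.pi,0,np.radians(yaw)]).as_matrix()
        print((1000*R.T@(np.array([x,y,z])-p)).round(1), np.degrees(Ro.from_matrix(R.T@T).as_rotvec()).round(1))
E
python3 - <<'E'
from h import *
to((.2,-.57,.31,-70),(.34,-.44,.33,-40),(.41,-.3,.33,-10),(.41,-.235,.33,-10))
E
```

```text
now 0.15 [ 0.1471 -0.6072  0.2054] [ 1.800e+02  5.000e-02 -7.638e+01] F [-0.9 -0.8  0. ] w 0.0853
[ -23.8  -60.1 -104.6] [-0.   0.  -6.4]
[-117.1 -226.8 -124.5] [ -0.    0.  -36.4]
[-236.7 -327.8 -124.4] [ -0.    0.  -66.4]
[-299.9 -343.1 -124.4] [ -0.    0.  -66.4]
```

```bash
python3 -m pendant '[{"dx":0,"dy":-15,"dz":-38,"az":0},{"dx":-10,"dy":-35,"dz":-75,"az":-3},{"dx":-25,"dy":-60,"dz":-105,"az":-8},{"dx":-45,"dy":-95,"dz":-120,"az":-15},{"dx":-65,"dy":-130,"dz":-124,"az":-22},{"dx":-85,"dy":-165,"dz":-124,"az":-29},{"dx":-105,"dy":-200,"dz":-124,"az":-36},{"dx":-130,"dy":-230,"dz":-124,"az":-43},{"dx":-155,"dy":-260,"dz":-124,"az":-50},{"dx":-180,"dy":-285,"dz":-124,"az":-57}]' 40
python3 - <<'E'
from h import *
to((.41,-.3,.33,-10),(.41,-.24,.33,-10))
E
```

```text
now 0.15 [ 0.1471 -0.6072  0.2054] [ 1.800e+02  5.000e-02 -7.638e+01] F [-0.9 -0.8  0. ] w 0.0853
[-236.7 -327.8 -124.4] [ -0.    0.  -66.4]
[-295.  -341.9 -124.4] [ -0.    0.  -66.4]schema error: expected keys dx, dy, dz, ax, ay, az, claw
```

```bash
python3 -m pendant '[{"dx":0,"dy":-15,"dz":-38,"ax":0,"ay":0,"az":0,"claw":85},{"dx":-10,"dy":-35,"dz":-75,"ax":0,"ay":0,"az":-3,"claw":85},{"dx":-25,"dy":-60,"dz":-105,"ax":0,"ay":0,"az":-8,"claw":85},{"dx":-45,"dy":-95,"dz":-120,"ax":0,"ay":0,"az":-15,"claw":85},{"dx":-65,"dy":-130,"dz":-124,"ax":0,"ay":0,"az":-22,"claw":85},{"dx":-85,"dy":-165,"dz":-124,"ax":0,"ay":0,"az":-29,"claw":85},{"dx":-105,"dy":-200,"dz":-124,"ax":0,"ay":0,"az":-36,"claw":85},{"dx":-130,"dy":-230,"dz":-124,"ax":0,"ay":0,"az":-43,"claw":85},{"dx":-155,"dy":-260,"dz":-124,"ax":0,"ay":0,"az":-50,"claw":85},{"dx":-180,"dy":-285,"dz":-124,"ax":0,"ay":0,"az":-57,"claw":85}]' 40
python3 - <<'E'
from h import *
to((.41,-.3,.33,-10),(.41,-.24,.33,-10))
E
```

```text
clock: 0.98
position: [0.3831, -0.3632, 0.3297]
tool_rot: [-3.141, -0.0, -0.331]
force: [0.5, -1.1, -0.2]
grip_width: 0.0848
now 0.98 [ 0.3831 -0.3632  0.3297] [-179.99   -0.    -18.98] F [ 0.5 -1.1 -0.2] w 0.0848
[  4.8 -68.5  -0.3] [-0. -0. -9.]
[ -14.7 -125.3   -0.3] [-0. -0. -9.]
```

```bash
python3 -m pendant '[{"dx":3,"dy":-35,"dz":0,"ax":0,"ay":0,"az":-5,"claw":85},{"dx":5,"dy":-65,"dz":0,"ax":0,"ay":0,"az":-9,"claw":85},{"dx":5,"dy":-65,"dz":0,"ax":0,"ay":0,"az":-9,"claw":85},{"dx":5,"dy":-65,"dz":0,"ax":0,"ay":0,"az":-9,"claw":85}]'
python3 - <<'E'
from h import *
grab('wrist','w1');to((.4347,.1142,.22,-10))
E
```

```text
clock: 1.32
position: [0.4086, -0.3044, 0.3299]
tool_rot: [3.142, -0.0, -0.178]
force: [-0.5, -1.0, -0.2]
grip_width: 0.0852
now 1.37 [ 0.408  -0.3058  0.3298] [ 1.7998e+02  1.0000e-02 -1.0390e+01] F [-0.2 -0.5  0.4] w 0.0851
[ -49.4 -418.   109.7] [ 0.   0.  -0.4]
```

View pics/w1.png

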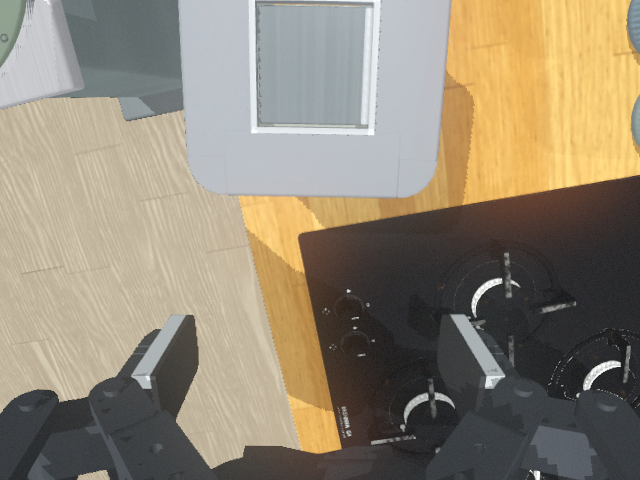

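The wrist view shows the lid opening with its bottom corners at (250,134) and (374,134), cut off at the top. I'll move further for a full view.

```bash
python3 -m pendant '[{"dx":-5,"dy":-35,"dz":0,"ax":0,"ay":0,"az":0,"claw":85},{"dx":-8,"dy":-65,"dz":0,"ax":0,"ay":0,"az":0,"claw":85},{"dx":-8,"dy":-65,"dz":0,"ax":0,"ay":0,"az":0,"claw":85},{"dx":-8,"dy":-65,"dz":0,"ax":0,"ay":0,"az":0,"claw":85}]'
python3 - <<'E'
from h import *
grab('wrist','w2');to((.4347,.1142,.22,-10))
E
```

```text
clock: 1.7
position: [0.4117, -0.2404, 0.33]
tool_rot: [3.141, -0.0, -0.181]
force: [1.1, -0.7, -0.4]
grip_width: 0.0849
now 1.75 [ 0.4116 -0.2413  0.3298] [179.97  -0.   -10.46] F [-0.4 -0.3  0.6] w 0.0849
[ -41.8 -353.9  109.7] [ 0.  -0.  -0.5]
```

View pics/w2.png

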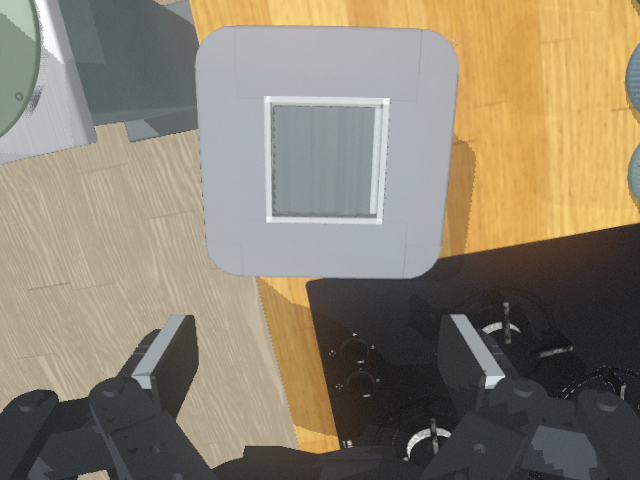

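```bash
python3 - <<'E'
from h import *
f=load('w2')
co=np.array([onz(f,u,v,.2) for u,v in [(264.5,97),(389.5,98.5),(382.5,223.5),(266,223)]]);print(co.round(4),co.mean(0).round(4),np.linalg.norm(co-np.roll(co,-1,0),axis=1).round(4))
l=np.array([onz(f,u,v,.2) for u,v in [(325,27),(447,160),(325,278),(202,160)]]);print(l.round(4));print((l[0]+l[2])/2,(l[1]+l[3])/2,np.linalg.norm(l[0]-l[2]),np.linalg.norm(l[1]-l[3]))
e=co[1]-co[0];g=co[2]-co[3];print(np.degrees(np.arctan2(e[1],e[0])),np.degrees(np.arctan2(g[1],g[0])))
f=load('w1')
co=np.array([onz(f,u,v,.2) for u,v in [(374.5,134.5),(250,134)]]);print(co.round(4))
E
```

```text
[[ 0.3908 -0.1542  0.2   ]
 [ 0.4735 -0.1701  0.2   ]
 [ 0.4568 -0.2564  0.2   ]
 [ 0.373  -0.2408  0.2   ]] [ 0.4235 -0.2054  0.2   ] [0.0842 0.0879 0.0853 0.0884]
[[ 0.4386 -0.1182  0.2   ]
 [ 0.508  -0.2184  0.2   ]
 [ 0.4078 -0.2916  0.2   ]
 [ 0.3384 -0.1875  0.2   ]]
[ 0.42318186 -0.20487906  0.2       ] [ 0.42323388 -0.20292085  0.2       ] 0.17605802169141943 0.172382764315003
-10.94657402182424 -10.59935078982432
[[ 0.4568 -0.256   0.2   ]
 [ 0.3725 -0.2405  0.2   ]]
```

Two views and the known sizes agree: mouth at (0.4236,-0.2055), yaw about -10.5°. Next, a stop just short of the jar.

```bash
python3 -m pendant '[{"dx":0,"dy":-35,"dz":0,"ax":0,"ay":0,"az":0,"claw":85},{"dx":0,"dy":-75,"dz":0,"ax":0,"ay":0,"az":0,"claw":85},{"dx":-5,"dy":-115,"dz":0,"ax":0,"ay":0,"az":0,"claw":85},{"dx":-12,"dy":-155,"dz":0,"ax":0,"ay":0,"az":0,"claw":85},{"dx":-20,"dy":-193,"dz":10,"ax":0,"ay":0,"az":0,"claw":85},{"dx":-28,"dy":-230,"dz":30,"ax":0,"ay":0,"az":0,"claw":85},{"dx":-36,"dy":-262,"dz":50,"ax":0,"ay":0,"az":0,"claw":85},{"dx":-42,"dy":-280,"dz":60,"ax":0,"ay":0,"az":0,"claw":85},{"dx":-42,"dy":-280,"dz":60,"ax":0,"ay":0,"az":0,"claw":85},{"dx":-42,"dy":-280,"dz":60,"ax":0,"ay":0,"az":0,"claw":85}]'
python3 - <<'E'
from h import *
grab('wrist','w3');to((.4347,.1142,.22,-10))
E
```

```text
clock: 2.58
position: [0.4212, 0.0421, 0.2694]
tool_rot: [-3.142, 0.001, -0.181]
force: [-0.2, 0.0, 0.2]
grip_width: 0.0853
now 2.63 [0.4216 0.0415 0.2698] [ 1.800e+02  2.000e-02 -1.047e+01] F [ 0.1 -0.8  0.1] w 0.0852
[ -0.3 -73.9  49.8] [ 0.   0.  -0.5]
```

View pics/w3.png

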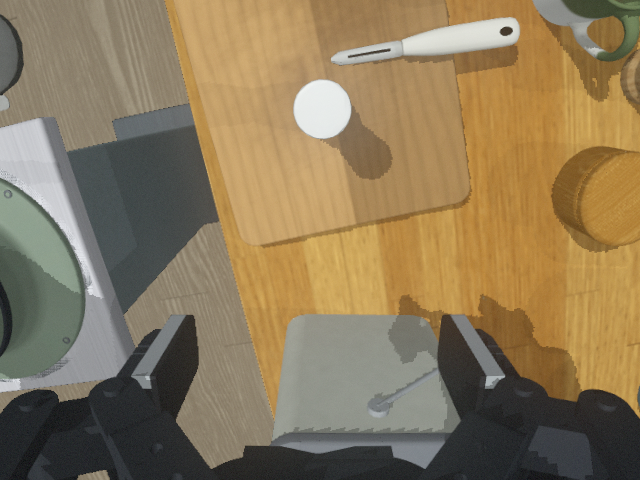

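The wrist view shows the white cap top at about (322,109), roughly 57 px across, over the board. The knife tip at (335,60) lies low.

```bash
python3 - <<'E'
from h import *
f=load('w3');g=f['image'].astype(int)
m=((g.min(2)>190))[70:150,280:370].astype(np.uint8)
c=max(cv2.findContours(m,0,2)[0],key=cv2.contourArea)
(u,v),r=cv2.minEnclosingCircle(c);u+=280;v+=70
x,y,w,h=cv2.boundingRect(c);print(u,v,r,x+280,y+70,w,h)
p=onz(f,u,v,.127);print(p, np.linalg.norm(onz(f,x+280+w,v,.127)-onz(f,x+280,v,.127)))
to((p[0],p[1],.2,-10.5),(p[0],p[1],.091,-10.5))
E
```

```text
322.14904022216797 108.68029022216797 29.332157135009766 294 80 57 59
[0.43700559 0.11356052 0.127     ] 0.04019215772800314
now 2.63 [0.4216 0.0415 0.2698] [ 1.800e+02  2.000e-02 -1.047e+01] F [ 0.1 -0.8  0.1] w 0.0852
[  2.1 -73.7  69.8] [0. 0. 0.]
[  2.2 -73.7 178.8] [0. 0. 0.]
```

```bash
python3 -m pendant '[{"dx":2,"dy":-38,"dz":15,"ax":0,"ay":0,"az":0,"claw":85},{"dx":2,"dy":-73,"dz":40,"ax":0,"ay":0,"az":0,"claw":85},{"dx":2,"dy":-73,"dz":70,"ax":0,"ay":0,"az":0,"claw":85},{"dx":2,"dy":-73,"dz":105,"ax":0,"ay":0,"az":0,"claw":85},{"dx":2,"dy":-73,"dz":140,"ax":0,"ay":0,"az":0,"claw":85},{"dx":2,"dy":-73,"dz":170,"ax":0,"ay":0,"az":0,"claw":85},{"dx":2,"dy":-73,"dz":180,"ax":0,"ay":0,"az":0,"claw":85},{"dx":2,"dy":-73,"dz":180,"ax":0,"ay":0,"az":0,"claw":85},{"dx":2,"dy":-73,"dz":180,"ax":0,"ay":0,"az":0,"claw":85}]'
python3 - <<'E'
from h import *
grab('wrist','w4');grab('scene','s4');to((.4368,.1137,.090,-10.5))
E
```

```text
clock: 3.38
position: [0.437, 0.1136, 0.0907]
tool_rot: [3.142, -0.0, -0.182]
force: [-0.4, 0.5, 0.3]
grip_width: 0.0849
now 3.48 [0.4375 0.114  0.0915] [-1.7996e+02 -1.4000e-01 -1.0440e+01] F [-0.3 -0.3  0.5] w 0.0848
[-0.6  0.4  1.5] [-0.  -0.1  0.1]
```

View pics/w4.png

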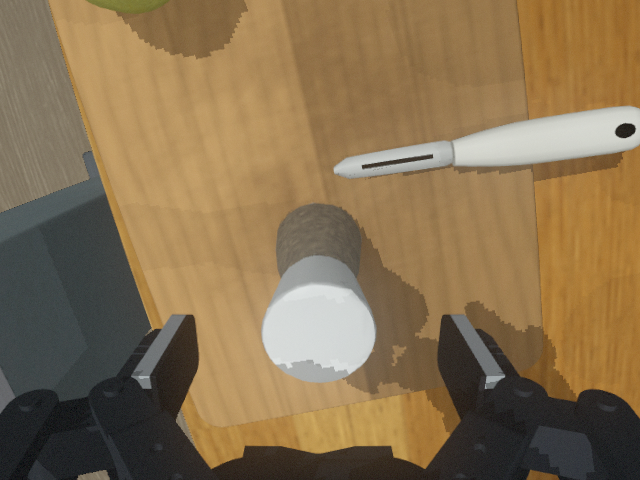

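View pics/s4.png

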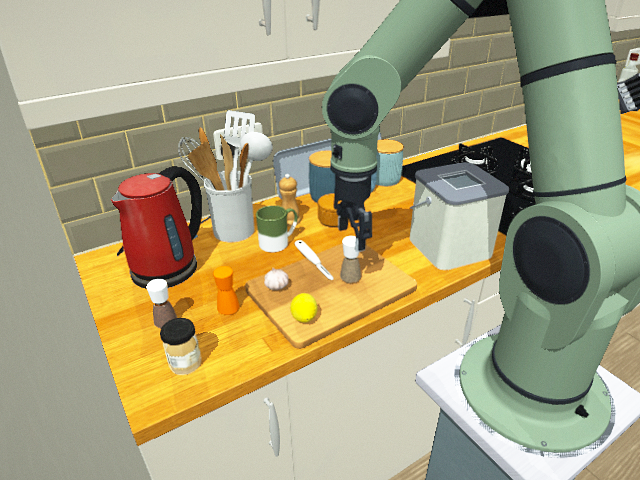

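```bash
python3 - <<'E'
from h import *
f=load('w4')
print(onz(f,319.5,332.5,.127)); s=observe(); print(s['position'],s['tool_rot'])
E
python3 -m pendant '[{"dx":0,"dy":0,"dz":0,"ax":0,"ay":0,"az":0,"claw":60},{"dx":0,"dy":0,"dz":0,"ax":0,"ay":0,"az":0,"claw":48},{"dx":0,"dy":0,"dz":0,"ax":0,"ay":0,"az":0,"claw":30},{"dx":0,"dy":0,"dz":0,"ax":0,"ay":0,"az":0,"claw":30},{"dx":0,"dy":0,"dz":0,"ax":0,"ay":0,"az":0,"claw":30},{"dx":0,"dy":0,"dz":0,"ax":0,"ay":0,"az":0,"claw":30},{"dx":0,"dy":0,"dz":0,"ax":0,"ay":0,"az":0,"claw":30},{"dx":0,"dy":0,"dz":0,"ax":0,"ay":0,"az":0,"claw":30}]' 40
```

```text
[0.43753667 0.11446947 0.127     ]
[0.43746888 0.11395469 0.09148258] [-3.14083448e+00 -2.48639214e-03 -1.82228920e-01]
clock: 4.15
position: [0.4368, 0.1143, 0.0905]
tool_rot: [-3.141, -0.001, -0.181]
force: [-1.0, -0.6, 13.4]
grip_width: 0.0398
```

```bash
python3 -m pendant '[{"dx":0,"dy":0,"dz":-15,"ax":0,"ay":0,"az":0,"claw":30},{"dx":0,"dy":0,"dz":-40,"ax":0,"ay":0,"az":0,"claw":30},{"dx":0,"dy":0,"dz":-70,"ax":0,"ay":0,"az":0,"claw":30},{"dx":0,"dy":0,"dz":-105,"ax":0,"ay":0,"az":0,"claw":30},{"dx":0,"dy":0,"dz":-140,"ax":0,"ay":0,"az":0,"claw":30},{"dx":0,"dy":0,"dz":-175,"ax":0,"ay":0,"az":0,"claw":30},{"dx":0,"dy":0,"dz":-205,"ax":0,"ay":0,"az":0,"claw":30},{"dx":0,"dy":0,"dz":-220,"ax":0,"ay":0,"az":0,"claw":30},{"dx":0,"dy":0,"dz":-220,"ax":0,"ay":0,"az":0,"claw":30}]' 50
python3 - <<'E'
from h import *
grab('wrist','w5');grab('scene','s5');to((.4236,-.2055,.31,-10.5),(.4216,-.2051,.31,-10.5))
im=load('s5')['image'];cv2.imwrite('pics/s5c.png',cv2.resize(im[80:330,260:500],None,fx=2.3,fy=2.3))
E
```

```text
clock: 4.9
position: [0.4372, 0.1146, 0.3129]
tool_rot: [-3.14, -0.005, -0.181]
force: [0.3, -0.2, -2.6]
grip_width: 0.0393
now 5.0 [0.436  0.1139 0.3096] [ 1.7998e+02 -2.0000e-02 -1.0390e+01] F [-0.3  0.1 -2.9] w 0.0392
[ 4.540e+01  3.164e+02 -3.000e-01] [ 0.  -0.   0.1]
[ 4.340e+01  3.164e+02 -3.000e-01] [ 0.  -0.   0.1]
```

View pics/w5.png

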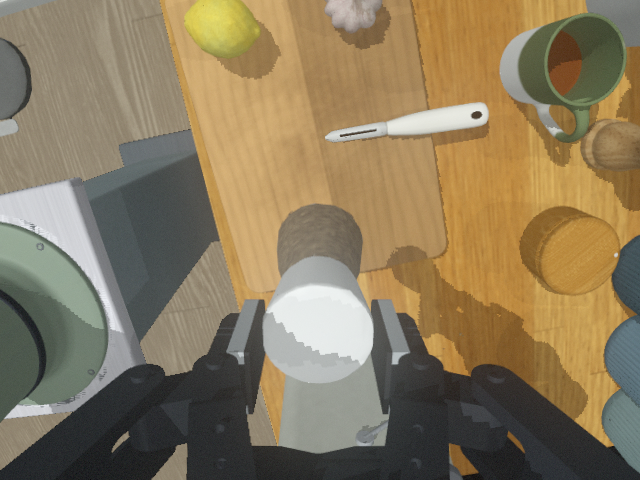

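View pics/s5c.png

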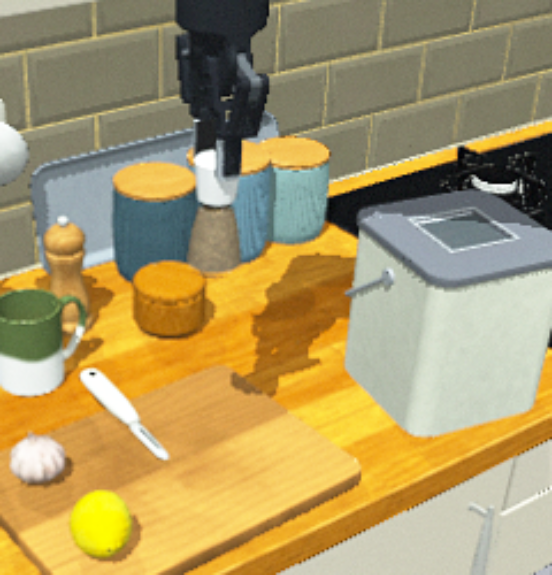

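The jar is held upright by its cap and hasn't shifted: the cap still sits at (319,332). Now straight across.

```bash
python3 -m pendant '[{"dx":8,"dy":15,"dz":0,"ax":0,"ay":0,"az":0,"claw":30},{"dx":17,"dy":45,"dz":0,"ax":0,"ay":0,"az":0,"claw":30},{"dx":25,"dy":82,"dz":0,"ax":0,"ay":0,"az":0,"claw":30},{"dx":33,"dy":120,"dz":0,"ax":0,"ay":0,"az":0,"claw":30},{"dx":38,"dy":158,"dz":0,"ax":0,"ay":0,"az":0,"claw":30},{"dx":42,"dy":196,"dz":0,"ax":0,"ay":0,"az":0,"claw":30},{"dx":43,"dy":234,"dz":0,"ax":0,"ay":0,"az":0,"claw":30},{"dx":43,"dy":270,"dz":0,"ax":0,"ay":0,"az":0,"claw":30},{"dx":43,"dy":300,"dz":0,"ax":0,"ay":0,"az":0,"claw":30},{"dx":43,"dy":316,"dz":0,"ax":0,"ay":0,"az":0,"claw":30}]' 
python3 -m pendant '[{"dx":0,"dy":0,"dz":0,"ax":0,"ay":0,"az":0,"claw":30},{"dx":0,"dy":0,"dz":0,"ax":0,"ay":0,"az":0,"claw":30},{"dx":0,"dy":0,"dz":0,"ax":0,"ay":0,"az":0,"claw":30}]' 
python3 - <<'E'
from h import *
grab('wrist','w6');grab('scene','s6');to((.4211,-.2050,.206,-10.5))
im=load('s6')['image'];cv2.imwrite('pics/s6c.png',cv2.resize(im[80:280,360:560],None,fx=3,fy=3))
E
```

```text
clock: 5.83
position: [0.4196, -0.2079, 0.3081]
tool_rot: [3.141, 0.003, -0.184]
force: [0.5, -0.2, -2.4]
grip_width: 0.0391
clock: 6.08
position: [0.4213, -0.2035, 0.3089]
tool_rot: [-3.141, 0.002, -0.18]
force: [0.9, -0.3, -1.5]
grip_width: 0.0393
now 6.18 [ 0.4216 -0.2034  0.3093] [-1.7998e+02  4.0000e-02 -1.0290e+01] F [ 0.6  1.1 -2. ] w 0.0391
[-1.000e-01  1.700e+00  1.033e+02] [-0.   0.   0.2]
```

View pics/w6.png

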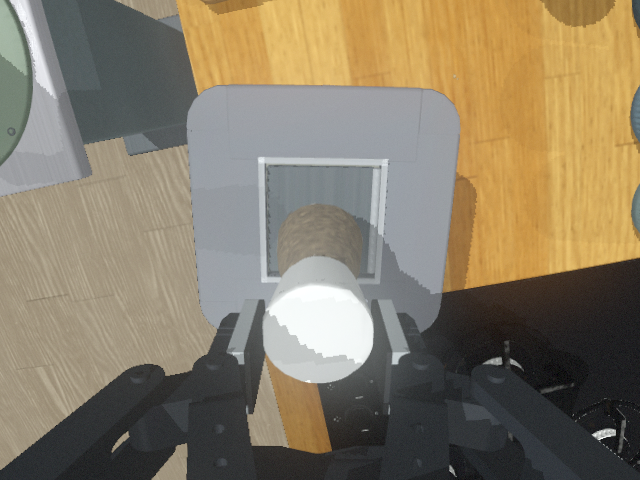

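View pics/s6c.png

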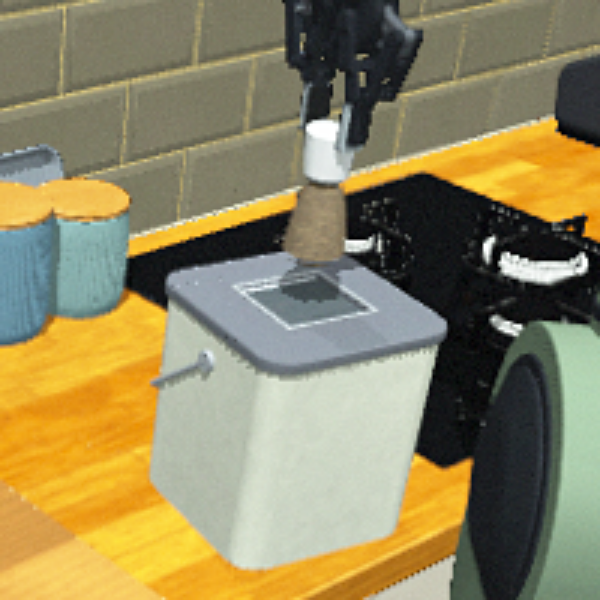

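The jar is over the opening and upright. Down slowly, to a foot depth of about 60 mm.

```bash
python3 -m pendant '[{"dx":0,"dy":2,"dz":12,"ax":0,"ay":0,"az":0,"claw":30},{"dx":0,"dy":2,"dz":26,"ax":0,"ay":0,"az":0,"claw":30},{"dx":0,"dy":2,"dz":38,"ax":0,"ay":0,"az":0,"claw":30},{"dx":0,"dy":2,"dz":48,"ax":0,"ay":0,"az":0,"claw":30},{"dx":0,"dy":2,"dz":58,"ax":0,"ay":0,"az":0,"claw":30},{"dx":0,"dy":2,"dz":68,"ax":0,"ay":0,"az":0,"claw":30},{"dx":0,"dy":2,"dz":78,"ax":0,"ay":0,"az":0,"claw":30},{"dx":0,"dy":2,"dz":88,"ax":0,"ay":0,"az":0,"claw":30},{"dx":0,"dy":2,"dz":95,"ax":0,"ay":0,"az":0,"claw":30},{"dx":0,"dy":2,"dz":95,"ax":0,"ay":0,"az":0,"claw":30}]' 
python3 - <<'E'
from h import *
grab('wrist','w7');grab('scene','s7');to((.4211,-.2050,.206,-10.5))
im=load('s7')['image'];cv2.imwrite('pics/s7c.png',cv2.resize(im[80:280,360:560],None,fx=3,fy=3))
E
```

```text
clock: 7.02
position: [0.4205, -0.2062, 0.2133]
tool_rot: [-3.141, 0.002, -0.181]
force: [-1.3, 0.1, -1.8]
grip_width: 0.0396
now 7.12 [ 0.4211 -0.2063  0.2147] [-1.7998e+02  3.0000e-02 -1.0370e+01] F [-0.4  0.5 -1.6] w 0.0391
[-0.3 -1.3  8.7] [-0.   0.   0.1]
```

View pics/w7.png

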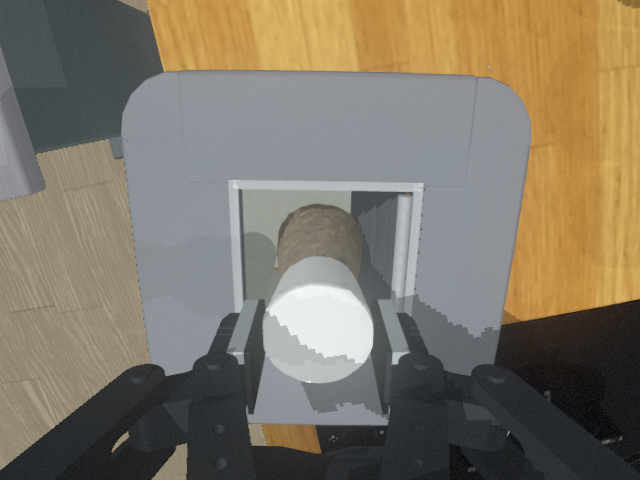

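View pics/s7c.png

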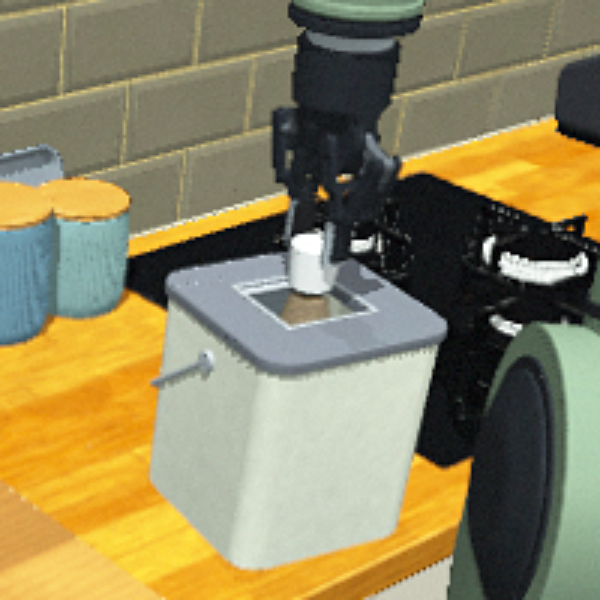

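The flap is swung open, and the jar is upright with its foot about 54 mm inside. I'll go down 6 mm more, then release.

```bash
python3 -m pendant '[{"dx":0,"dy":-1,"dz":6,"ax":0,"ay":0,"az":0,"claw":30},{"dx":0,"dy":-1,"dz":6,"ax":0,"ay":0,"az":0,"claw":30},{"dx":0,"dy":-1,"dz":6,"ax":0,"ay":0,"az":0,"claw":30},{"dx":0,"dy":-1,"dz":6,"ax":0,"ay":0,"az":0,"claw":85},{"dx":0,"dy":-1,"dz":6,"ax":0,"ay":0,"az":0,"claw":85},{"dx":0,"dy":-1,"dz":6,"ax":0,"ay":0,"az":0,"claw":85},{"dx":0,"dy":-1,"dz":6,"ax":0,"ay":0,"az":0,"claw":85},{"dx":0,"dy":-1,"dz":6,"ax":0,"ay":0,"az":0,"claw":85},{"dx":0,"dy":-1,"dz":6,"ax":0,"ay":0,"az":0,"claw":85}]' 
python3 - <<'E'
from h import *
grab('wrist','w8');grab('scene','s8');to((.4211,-.2050,.33,-10.5))
im=load('s8')['image'];cv2.imwrite('pics/s8c.png',cv2.resize(im[80:280,360:560],None,fx=3,fy=3))
E
```

```text
clock: 7.87
position: [0.4214, -0.2055, 0.2089]
tool_rot: [-3.142, -0.0, -0.181]
force: [-0.1, -0.2, 0.1]
grip_width: 0.0849
now 7.97 [ 0.4214 -0.2055  0.2088] [180.    -0.   -10.38] F [-0.9  0.4 -0.3] w 0.0846
[  -0.3   -0.4 -121.2] [ 0.  -0.   0.1]
```

View pics/w8.png

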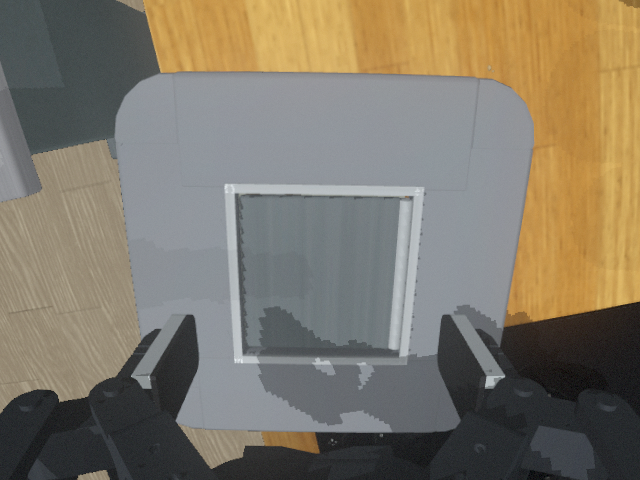

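View pics/s8c.png

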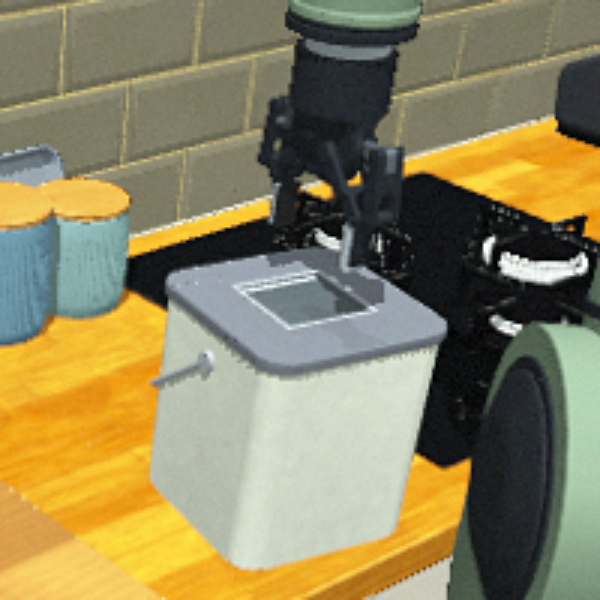

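The jar dropped in and the flap is shut: the opening is filled by the dark flap from (230,188) to (420,360), and the gripper is empty. Now I'll retreat upward and settle.

```bash
python3 -m pendant '[{"dx":0,"dy":0,"dz":-20,"ax":0,"ay":0,"az":0,"claw":85},{"dx":0,"dy":0,"dz":-50,"ax":0,"ay":0,"az":0,"claw":85},{"dx":0,"dy":0,"dz":-80,"ax":0,"ay":0,"az":0,"claw":85},{"dx":0,"dy":0,"dz":-110,"ax":0,"ay":0,"az":0,"claw":85},{"dx":0,"dy":0,"dz":-120,"ax":0,"ay":0,"az":0,"claw":85},{"dx":0,"dy":0,"dz":-120,"ax":0,"ay":0,"az":0,"claw":85},{"dx":0,"dy":0,"dz":-120,"ax":0,"ay":0,"az":0,"claw":85},{"dx":0,"dy":0,"dz":-120,"ax":0,"ay":0,"az":0,"claw":85},{"dx":0,"dy":0,"dz":-120,"ax":0,"ay":0,"az":0,"claw":85},{"dx":0,"dy":0,"dz":-120,"ax":0,"ay":0,"az":0,"claw":85}]' 
python3 - <<'E'
from h import *
a=grab('wrist','w9')['image'];b=grab('scene','s9')['image'];cv2.imwrite('pics/f.png',np.hstack([cv2.resize(a,(400,300)),cv2.resize(b,(400,300))]))
print(np.abs(b.astype(int)-load('scene0')['image'])[260:350,140:210].mean())
to((.42,-.2,.33,-10))
E
```

```text
clock: 8.8
position: [0.4211, -0.2053, 0.328]
tool_rot: [-3.141, 0.001, -0.181]
force: [0.2, -0.2, -0.5]
grip_width: 0.0851
3.168306878306878
now 8.9 [ 0.4212 -0.2054  0.3283] [-1.7998e+02  5.0000e-02 -1.0370e+01] F [-0.5 -0.1 -0.5] w 0.0847
[-2.2 -5.  -1.7] [-0.   0.  -0.4]
```

View pics/f.png

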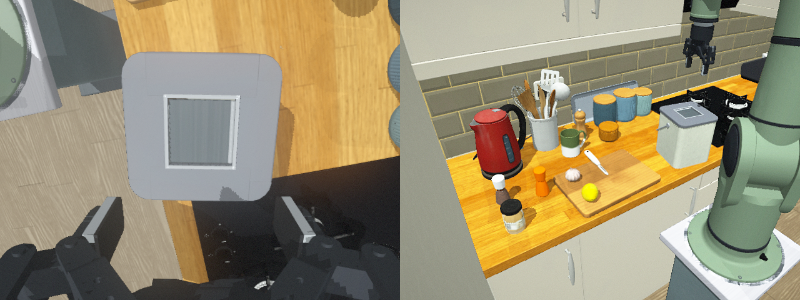

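The flap is shut and level at (200,132) in the wrist half. The other jar still stands by the honey jar at (500,190) in the scene half, and the board no longer carries the old jar.

```bash
python3 -c "
from workcell import job_done;print(job_done())"
```

```text
the job is handed in; nothing more can be done
None
```

The old spice jar from the chopping board is in the waste caddy, and I handed the job in at about 8.9 s on the robot's clock. I took it by its cap, carried it straight across and lowered it upright through the flap. I let go with its foot about 60 mm inside.

- **Caddy:** the last pictures show the flap shut and level, though the jar inside can't be seen through it. The gripper is open and empty, about 13 cm clear above the lid.
- **Other things:** the other spice jar still stands by the honey jar where it was, and nothing else has visibly moved.
- **Forces:** the highest reading printed at the end of a move was about 13 N, when the fingers closed on the cap. Forces within a move were not logged.
- **Checks:** the scene and wrist camera measurements of the jar and the opening agreed to within about 2 mm. One move command was refused for missing keys before anything moved, and no check failed.

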